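# Put the three screwdrivers back in their fitted tray

## Task

Tidy up the three screwdrivers: lay each one down in the liner of the wooden tray that is made for its length (longest in the longest, middle in the middle, stubby one in the shortest), lying flat inside the liner's walls with the handle at either end. The chisel and the pencil do not belong in this tray: leave them where they lie.

Things in the scene. Friction and masses are not known exactly. Their poses are not given: they have to be found in the camera images.
- screwdriver_red: the longest screwdriver: 204 mm, red handle 29 mm thick, steel blade 6 mm. Starts lying on a 3 mm thick black bench mat, level on its handle, blade clear of the surface. Origin: middle of its length, on the underside as it lies (axis 14.5 mm above). Own y runs along the tool: handle y = +7 to +102 mm, blade to y = -102 mm. 60 to 120 g, balance about y = +45. Can roll a little about its length
- screwdriver_amber: the middle screwdriver: 171 mm long, amber handle 28 mm thick, thin steel blade. Starts lying on a 3 mm thick black mat. Origin, axes and weight as for the longest one: axis 14 mm above the origin, handle from y = 0 to +86 mm, balance about y = +38, blade to y = -86 mm
- screwdriver_stub: the shortest screwdriver, a stubby one: 109 mm long, fat yellow handle 33 mm thick, short steel blade. Starts lying on a 3 mm thick black mat. Origin, axes and weight as for the longest one: axis 16.5 mm above the origin, handle from y = -4 to +54 mm, balance about y = +22, blade to y = -54 mm
- liner_long: longest of three grey troughs fixed side by side in the tray, in any order, centres 57 mm apart: outside 52 mm wide, 228 long, 9 high; inside 44 x 220 mm, flat floor 4 mm above its origin, walls 4 mm thick rising 5 mm above the floor. Origin: centre of its underside, 4 mm above the bench. Own y along the trough; both ends alike
- liner_medium: the liner of middle length: 52 x 195 x 9 mm outside, 44 x 187 mm inside, otherwise like the longest one
- liner_short: the shortest liner: 52 x 133 x 9 mm outside, 44 x 125 mm inside, otherwise like the longest one
- tray: shallow wooden tray, fixed to the bench, 186 mm wide (own x), 248 mm long (own y, along the liners), rim 12 mm high and 7 mm thick. Origin: centre of its underside, on the bench. It holds the three liners, whose middles lie on the tray's middle cross line
- chisel: look-alike that stays: a wood chisel, 245 mm long, wooden handle 27 mm thick, flat steel blade 18 mm wide. It lies on a black mat, among the screwdrivers or apart, in a place that any of them might have. Origin: middle of its length, on its underside; own y axis towards the handle end
- carpenter_pencil: look-alike that stays: a flat red carpenter's pencil, 173 mm long, 14 mm wide, 8 mm thick. It lies on the bench at the right, pointing away from the robot. Origin: middle of its length, on its underside; own y axis runs along it

How it is judged (in metres and radians):
At the end, for the whole second after the job is handed in: Each screwdriver lies still and flat in the liner of its own length: origin within 14 mm of the liner's middle line, 11 mm of its middle lengthwise, under 13 mm above the liner's origin, along the liner within 0.15 rad. Chisel and pencil never moved over 20 mm (x of screwdriver_red in the frame of liner_long between -0.014 and 0.014 m and y of screwdriver_red in the frame of liner_long between -0.011 and 0.011 m and z of screwdriver_red in the frame of liner_long below 0.013 m and angle between the y axis of screwdriver_red and the y axis of liner_long, either way round below 0.15 rad and linear speed of each of screwdriver_red, screwdriver_amber, screwdriver_stub below 0.02 m/s and x of screwdriver_amber in the frame of liner_medium between -0.014 and 0.014 m and y of screwdriver_amber in the frame of liner_medium between -0.011 and 0.011 m and z of screwdriver_amber in the frame of liner_medium below 0.013 m and angle between the y axis of screwdriver_amber and the y axis of liner_medium, either way round below 0.15 rad and x of screwdriver_stub in the frame of liner_short between -0.014 and 0.014 m and y of screwdriver_stub in the frame of liner_short between -0.011 and 0.011 m and z of screwdriver_stub in the frame of liner_short below 0.013 m and angle between the y axis of screwdriver_stub and the y axis of liner_short, either way round below 0.15 rad); the robot touches nothing.
It fails at once if the chisel was moved (distance of chisel from where it was at the start of the episode above 0.02 m).
It fails at once if the pencil was moved (distance of carpenter_pencil from where it was at the start of the episode above 0.02 m).
It also fails if it takes over 96 s, if anything falls off the work surface, if the arm or the gripper's body presses on something with over 40 N, if the wrist force passes 120 N, or if a joint passes its speed limit or range.

## Robot

A 6-joint arm with a two-finger parallel gripper is mounted at the origin on a cart in front of the work surface, level with it; the furniture and walls round the work are solid. World frame = base frame: x ahead of the robot, y to its left, z up, the work surface at z = 0. Lengths are in mm, angles in rad, forces in N, time in s.
With the tool pointing down it reaches from about 425 to 950 mm from the base axis. Payload 3.5 kg.
Tool frame: the origin (TCP) lies midway between the tips of the shut fingers; the grasp point (between the pads) lies 19 mm behind it; z points along the fingers, y is the line along which they close (so a half turn about z gives the same grasp; the last joint's range is limited). The gripper opens to 85 mm and grips with 20 to 120 N. Pads are 22 mm wide; open, the fingers measure 114 mm over their backs; the gripper's body (76 mm by 85 mm) begins 54 mm behind the grasp point. The pads swing forward as they close: fully open they stand 13 mm farther back than shut.
Start: joints at [-1.464, 0.286, 1.577, -0, 1.279, -0.15], TCP at [171.466, -652.844, 231.325] pointing down, gripper open.
Joint ranges: [-2.77, 2.77], [-0.9, 2.22], [0.21, 2.48], [-1.53, 4.67], [0.24, 2.81], [-2.84, 2.84]. Speed limits (rad/s): [2.79, 2.79, 3.14, 3.14, 3.14, 3.14].

## Interface

Orientations are given as [roll, pitch, yaw] about the fixed x, y, z axes, in that order (R = Rz(yaw) Ry(pitch) Rx(roll)).
In Python, from cell import manip gives the robot as it stands.
- The arm moves only by the tool arm_command, never from a script. Its argument "moves" is a list of rows, each a list of 5 numbers: the shift along the tool's x, y, z in cm, then the turn about the tool's z in rad, then the finger opening in cm, from 0 to 8.54. A call has 1 to 8 rows; each row is the pose to reach, as a shift and turn from the pose commanded when the call began, along the tool's axes at that moment; what a row does not reach only later rows make up. A row lasts 1/10 s, in which the tool goes at most 50 mm and 8.59 degrees, less where a joint would pass 70% of its speed; a pose out of reach is approached as far as the arm can. A call with a gripper value outside its range is refused whole. The fingers move at their own pace and stop on an object; "force" is the grip in N (left out, the last holds). Time passes only in rows, so rows that repeat a pose let the fingers close. It gives the time, the measured TCP pose, the force, the opening and the grip force at its end, in the units of the state.
- manip.get_state(): the state, without advancing time (a new reading comes with each control period).
- manip.snapshot(name): name is "side" or "top" or "wrist"; returns the picture (480x640x3 uint8, red, green, blue); there is no depth.
- manip.camera_info(name): a dict with "fx", "fy", "cx", "cy" (pixels), "rvec" (rotation vector, rad) and "tvec" (3), from world to camera coordinates, as OpenCV has them. Camera axes: x right, y down, z forward; pixel columns grow to the right and rows downward; lengths in mm; the calibration is good to about 2 mm. A picture is of the moment at which its call begins: read the wrist's pose just before it. camera_info takes no time and is no camera call; for the wrist camera it gives the pose at the moment of the call.
- manip.hand_in(): hands the job in; it is judged then, once.
The state is a dict: "clock": time; "qpos": joint angles; "joint_velocities": joint speeds; "tau": joint torques, N m; "eef_pos": TCP position; "tcp_rot": TCP orientation; "force": force on the tool from outside, world axes, zero at the start; "torque": the same for the moment, N m; "finger_gap": finger opening in mm; "grasp_force": force on a finger pad.
Only numpy, scipy, OpenCV 4.12 (cv2) and the standard library are available. Lean on these libraries where they do the work, as an engineer would, in place of code of your own. Each camera call takes 0.05 s, during which the arm holds its last target. There are 200 camera calls.

## Working session

There is one attempt and no reset: what is moved stays moved. The work goes in short steps, Python scripts to look and compute and a tool call to move; the robot and the scene stay as the last step left them, time stands still between calls to the robot, and variables do not carry over. Pictures are saved under pics/ and viewed, at most 15 in all, crops included, and the job is handed in when it is done.

Besides the shell and the picture viewer there is one more tool, called after ">>>" as name([rows], argument=value, ...), one row to a line, values as JSON. arm_command: Moves the arm, as the interface text tells. Its arguments: {"type":"object","properties":{"moves":{"type":"array"},"force":{"type":"number"}},"required":["moves"]}

```bash
mkdir -p pics; ls; python3 - <<'E'
from cell import manip
import cv2
print(manip.get_state())
for n in("top","side"):
    print(n,manip.camera_info(n)); cv2.imwrite(f"pics/{n}0.png",manip.snapshot(n)[:,:,::-1])
E
```

```text
pics
{'clock': 0.0, 'qpos': array([-1.46399859e+00,  2.87223967e-01,  1.57818432e+00,  2.73915211e-05,
        1.27858702e+00, -1.49999142e-01]), 'joint_velocities': array([ 0.00077947, -0.00112533,  0.00158394, -0.00068721,  0.00085328,
       -0.00037422]), 'tau': array([ 1.18048159e-03, -4.05979013e+01, -2.92624801e+01, -3.14090369e-05,
        5.86417853e-03, -4.28922348e-06]), 'eef_pos': array([ 171.40385164, -652.1962147 ,  229.90433608]), 'tcp_rot': array([-3.13922090e+00, -3.84962739e-04,  2.56788498e-01]), 'force': array([ 0.10076748, -0.63423651, -0.9184724 ]), 'torque': array([ 0.02932477, -0.02043043, -0.04127655]), 'grasp_force': 0.0, 'finger_gap': 85.3310249882643}
top {'fx': 560.3966233976687, 'fy': 560.3966233976687, 'cx': 314.85219037468397, 'cy': 245.75145901444722, 'rvec': array([ 2.16205243, -2.22344549,  0.07638719]), 'tvec': array([  37.50436096,  492.77058456, 1264.42563178])}
side {'fx': 446.7288587781159, 'fy': 446.7288587781159, 'cx': 318.13093792534136, 'cy': 232.53211387325942, 'rvec': array([ 0.54675552, -2.56369884,  1.33233392]), 'tvec': array([464.33591373, 145.7498718 , 812.4306865 ])}
```

View pics/top0.png

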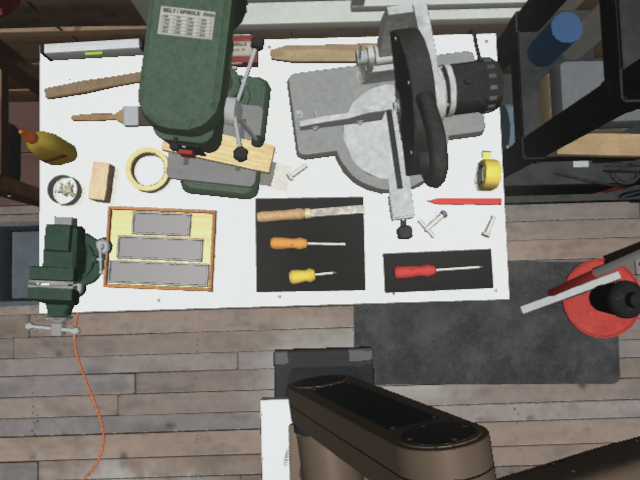

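View pics/side0.png

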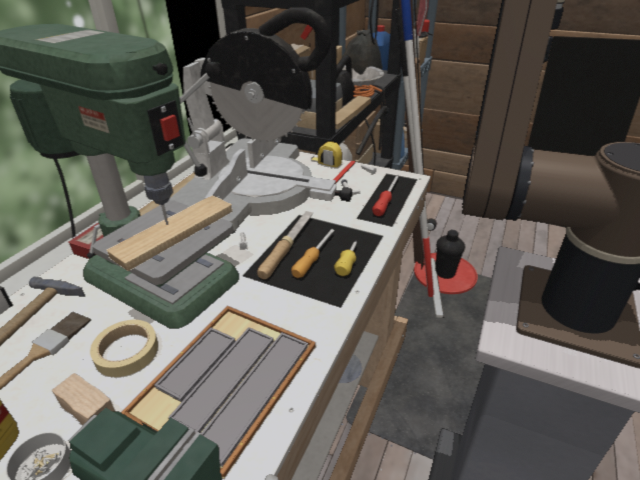

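The top view shows the tray at about (160,248), with the short, medium and long liners from far to near. The chisel (310,212), amber (308,243) and stub (312,275) lie on the large mat, with red at (438,270) on the small mat. All the handles point left. The side view confirms the layout, with the drill press and saw behind.

```bash
cat > h.py <<'E'
import cv2, numpy as np
from cell import manip
def ray(ci,uv,z):
    R,_=cv2.Rodrigues(np.array(ci["rvec"])); t=np.array(ci["tvec"]); C=-R.T@t
    uv=np.atleast_2d(uv).astype(float)
    d=np.c_[(uv[:,0]-ci["cx"])/ci["fx"],(uv[:,1]-ci["cy"])/ci["fy"],np.ones(len(uv))]@R
    return C+d*((z-C[2])/d[:,2])[:,None]
def big(m):
    n,l,s,c=cv2.connectedComponentsWithStats(m.astype(np.uint8))
    i=1+np.argmax(s[1:,4]); return l==i
def axis(P):
    c,(w,h),a=cv2.minAreaRect(P[:,:2].astype(np.float32)); b=cv2.boxPoints((c,(w,h),a))
    e=b[1]-b[0] if np.linalg.norm(b[1]-b[0])>np.linalg.norm(b[2]-b[1]) else b[2]-b[1]
    ang=np.arctan2(e[1],e[0])
    return np.round(c,1),np.round(sorted((w,h)),1),round((ang-np.pi/2+np.pi/2)%np.pi-np.pi/2,3)
E
python3 - <<'E'
from h import *
np.set_printoptions(suppress=True)
im=cv2.imread("pics/top0.png"); ci=manip.camera_info("top")
R,_=cv2.Rodrigues(ci["rvec"]); print("cam",(-R.T@ci["tvec"]).round())
hsv=cv2.cvtColor(im,cv2.COLOR_BGR2HSV).astype(int); H,S,V=hsv[...,0],hsv[...,1],hsv[...,2]
def roi(x0,x1,y0,y1):
    m=np.zeros(H.shape,bool); m[y0:y1,x0:x1]=1; return m
for n,r,z in(("red",(386,491,256,288),17.5),("amber",(262,362,230,256),17),("stub",(262,362,260,289),19.5),("chisel",(258,362,202,224),16)):
    M=roi(*r)
    for k,m in(("handle",M&(S>100)&(V>90)),("all",M&(V>70))):
        y,x=np.nonzero(big(m)); print(n,k,*axis(ray(ci,np.c_[x,y],z)))
g=roi(105,215,205,292)&(S<60)&(V>70)&(V<190)
n,l,s,c=cv2.connectedComponentsWithStats(g.astype(np.uint8))
for i in range(1,n):
    if s[i,4]>150:
        y,x=np.nonzero(l==i); print("liner",s[i],*axis(ray(ci,np.c_[x,y],11)))
big_=cv2.resize(im[195:300,90:510],None,fx=1.9,fy=1.9,interpolation=cv2.INTER_CUBIC); cv2.imwrite("pics/crop.png",big_)
w=manip.snapshot("wrist"); print(manip.camera_info("wrist"))
E
```

```text
cam [ 414.   34. 1293.]
red handle [ 430.  -201.7] [27.8 94.1] 0.041
red all [ 430.8 -255. ] [ 29.7 201.8] 0.022
amber handle [502.6  83.6] [25.2 84.4] -0.028
amber all [500.3  40.3] [ 27.4 171.1] -0.028
stub handle [426.4  55.2] [32.  59.5] 0.055
stub all [426.5  31.8] [ 34.3 109.1] 0.034Traceback (most recent call last):
  File "<stdin>", line 11, in <module>
  File "h.py", line 10, in big
    i=1+np.argmax(s[1:,4]); return l==i
        ~~~~~~~~~^^^^^^^^^
    return _wrapfunc(a, 'argmax', axis=axis, out=out, **kwds)
    return bound(*args, **kwds)
ValueError: attempt to get argmax of an empty sequence
```

```bash
python3 - <<'E'
from h import *
np.set_printoptions(suppress=True)
im=cv2.imread("pics/top0.png"); ci=manip.camera_info("top")
hsv=cv2.cvtColor(im,cv2.COLOR_BGR2HSV).astype(int); H,S,V=hsv[...,0],hsv[...,1],hsv[...,2]
def roi(x0,x1,y0,y1):
    m=np.zeros(H.shape,bool); m[y0:y1,x0:x1]=1; return m
m=roi(258,362,202,224)&(V>70); y,x=np.nonzero(big(m)); print("chisel",*axis(ray(ci,np.c_[x,y],14)))
g=roi(105,215,205,292)&(S<60)&(V>70)&(V<190)
n,l,s,c=cv2.connectedComponentsWithStats(g.astype(np.uint8))
for i in range(1,n):
    if s[i,4]>150:
        y,x=np.nonzero(l==i); print("liner",s[i],*axis(ray(ci,np.c_[x,y],11)))
b=cv2.resize(im[195:300,90:510],None,fx=1.9,fy=1.9,interpolation=cv2.INTER_CUBIC); cv2.imwrite("pics/crop.png",b)
t=cv2.resize(im[200:296,100:220],None,fx=6,fy=6,interpolation=cv2.INTER_CUBIC); cv2.imwrite("pics/tray.png",t)
print(manip.camera_info("wrist"), manip.get_state()["eef_pos"])
E
```

```text
chisel [570.6  33.6] [ 26.8 238.8] 0.056
liner [ 132  211   59   26 1348] [555.3 374.9] [ 53.6 133.6] -0.07
liner [ 116  235   87   27 1955] [498.1 379.1] [ 53.2 195.9] -0.068
liner [ 107  260  102   27 2332] [441.8 383.3] [ 53.  230.4] -0.069
{'fx': 407.65649955011827, 'fy': 407.65649955011827, 'cx': 317.2298736752576, 'cy': 238.62405766324133, 'rvec': array([-2.30696988,  1.77923338,  0.2504804 ]), 'tvec': array([-674.64591298,  -35.37243003,  378.92510804])} [ 171.40223296 -652.25160536  230.04854987]
```

View pics/tray.png

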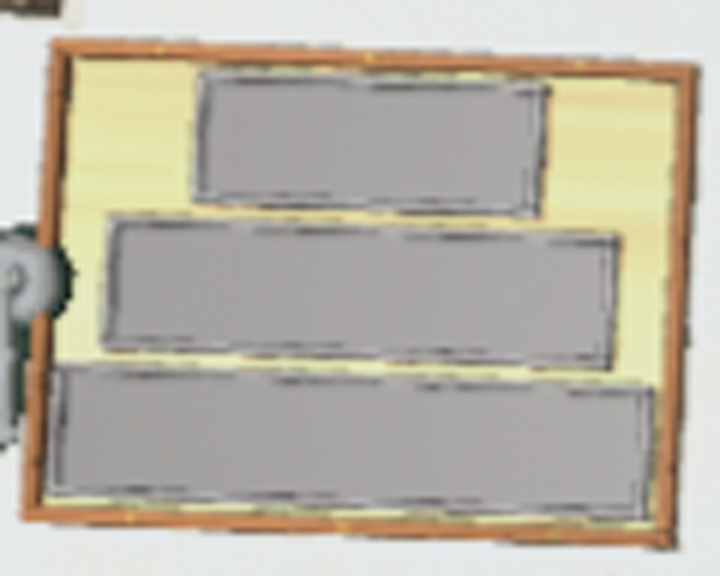

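The tray crop shows the three grey liners, tilted slightly: left ends higher in the picture, so a yaw of -0.07. The sizes match (133, 195 and 230 mm), as do the 57 mm spacings. The tool lengths match as well (202, 171 and 109 mm). Next I'll write a helper that works out the shifts, then move.

```bash
cat >> h.py <<'E'
def delta(x,y,z,yaw):
    s=manip.get_state(); p=s["eef_pos"]; r=s["tcp_rot"]
    cy=r[2]; d=np.array([x,y,z])-p
    tx=np.array([np.cos(cy),np.sin(cy)]); ty=np.array([np.sin(cy),-np.cos(cy)])
    print("t %.1f"%s["clock"],"pos",p.round(1),"rot",r.round(3),"gap %.1f gf %.1f"%(s["finger_gap"],s["grasp_force"]),"F",s["force"].round(1))
    print("MOVE cm",round(d[:2]@tx/10,2),round(d[:2]@ty/10,2),round(-d[2]/10,2),"turn",round(-((yaw-cy+np.pi)%(2*np.pi)-np.pi),3))
E
python3 -c "
from h import *
delta(430,-207,170,1.591)"
```

```text
t 0.1 pos [ 171.4 -652.3  230. ] rot [-3.139 -0.     0.257] gap 85.5 gf 0.0 F [-0.2 -0.  -0.2]
MOVE cm 36.32 -36.5 6.0 turn -1.334
```

>>> arm_command([
  [36.3,-36.5,6,-1.334,5],
  [36.3,-36.5,6,-1.334,5],
  [36.3,-36.5,6,-1.334,5],
  [36.3,-36.5,6,-1.334,5],
  [36.3,-36.5,6,-1.334,5],
  [36.3,-36.5,6,-1.334,5],
  [36.3,-36.5,6,-1.334,5],
  [36.3,-36.5,6,-1.334,5],
])

```text
clock: 0.9
eef_pos: [371.3, -307.1, 184.4]
tcp_rot: [-3.142, -0.0, 1.462]
force: [-0.1, -1.1, 0.0]
finger_gap: 49.8
grasp_force: 0.0
```

```bash
python3 -c "
from h import *
delta(430,-207,170,1.591)"
```

```text
t 0.9 pos [ 371.3 -307.1  184.4] rot [-3.142 -0.     1.462] gap 49.8 gf 0.0 F [-0.1 -1.1  0. ]
MOVE cm 10.59 4.75 1.44 turn -0.129
```

>>> arm_command([
  [7,3,1,0,5],
  [7,3,1,0,5],
  [7,3,1,0,5],
  [7,3,1,0,5],
])

```text
clock: 1.3
eef_pos: [408.6, -242.7, 174.7]
tcp_rot: [-3.141, 0.0, 1.458]
force: [-0.9, -0.6, -0.4]
finger_gap: 50.1
grasp_force: 0.0
```

```bash
python3 - <<'E'
from h import *
delta(430,-207,100,1.591)
ci=manip.camera_info("wrist"); im=manip.snapshot("wrist")[:,:,::-1].copy(); cv2.imwrite("pics/w1.png",im)
R,_=cv2.Rodrigues(ci["rvec"]); print("cam",(-R.T@ci["tvec"]).round())
hsv=cv2.cvtColor(im,cv2.COLOR_BGR2HSV).astype(int);H,S,V=hsv[...,0],hsv[...,1],hsv[...,2]
m=big((S>130)&(V>90)&((H<8)|(H>172)))
y,x=np.nonzero(m);print(x.min(),x.max(),y.min(),y.max(),*axis(ray(ci,np.c_[x,y],17.5)))
E
```

```text
t 1.3 pos [ 408.6 -242.7  174.7] rot [-3.141  0.     1.458] gap 50.1 gf 0.0 F [-0.9 -0.6 -0.4]
MOVE cm 3.79 1.72 7.47 turn -0.133
cam [ 417. -175.  317.]
314 366 89 223 [ 431.1 -201.8] [28.9 95.4] 0.039
```

View pics/w1.png

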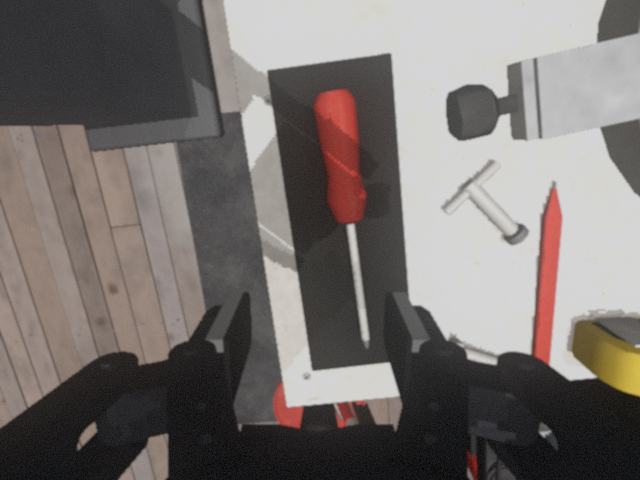

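The wrist view shows the red screwdriver alone between the fingers' lines, handle at (340,155) and blade tip at (365,345). It agrees with the top view to 1 mm.

>>> arm_command([
  [3.6,1.9,8,-0.14,5],
  [3.6,1.9,8,-0.14,5],
  [3.6,1.9,12,-0.14,5],
  [3.6,1.9,12,-0.14,5],
  [3.6,1.9,12,-0.14,5],
])

```text
clock: 1.85
eef_pos: [431.2, -210.5, 55.2]
tcp_rot: [-3.141, -0.001, 1.595]
force: [0.9, -0.2, 0.8]
finger_gap: 49.7
grasp_force: 0.0
```

```bash
python3 -c "
from h import *
delta(431,-209,8,1.6)"
```

```text
t 1.9 pos [ 431.2 -210.5   55.2] rot [-3.141e+00 -1.000e-03  1.595e+00] gap 49.7 gf 0.0 F [ 0.9 -0.2  0.8]
MOVE cm 0.15 -0.02 4.72 turn -0.005
```

>>> arm_command([
  [0.15,0,2.5,0,5],
  [0.15,0,4.6,0,5],
  [0.15,0,4.6,0,5],
  [0.15,0,4.6,0,2],
  [0.15,0,4.6,0,2],
  [0.15,0,4.6,0,2],
  [0.15,0,4.6,0,2],
  [0.15,0,4.6,0,2],
], force=40)

```text
clock: 2.65
eef_pos: [433.1, -209.6, 11.5]
tcp_rot: [3.139, 0.003, 1.597]
force: [-1.7, -1.1, 7.6]
finger_gap: 23.1
grasp_force: 38.2
```

>>> arm_command([
  [0,0,-3,0,2],
  [0,0,-8,0,2],
  [0,0,-12,0,2],
  [0,0,-14,0,2],
  [0,0,-14,0,2],
])

```text
clock: 3.15
eef_pos: [433.9, -209.5, 153.6]
tcp_rot: [3.134, 0.006, 1.597]
force: [0.4, -0.7, -1.5]
finger_gap: 22.4
grasp_force: 38.9
```

```bash
python3 -c "
from h import *
delta(470,150,150,1.56)
im=manip.snapshot('wrist')[:,:,::-1];cv2.imwrite('pics/w2.png',im)"
```

```text
t 3.1 pos [ 433.9 -209.5  153.6] rot [3.134 0.006 1.597] gap 22.4 gf 38.9 F [ 0.4 -0.7 -1.5]
MOVE cm 35.85 4.55 0.36 turn 0.037
```

View pics/w2.png

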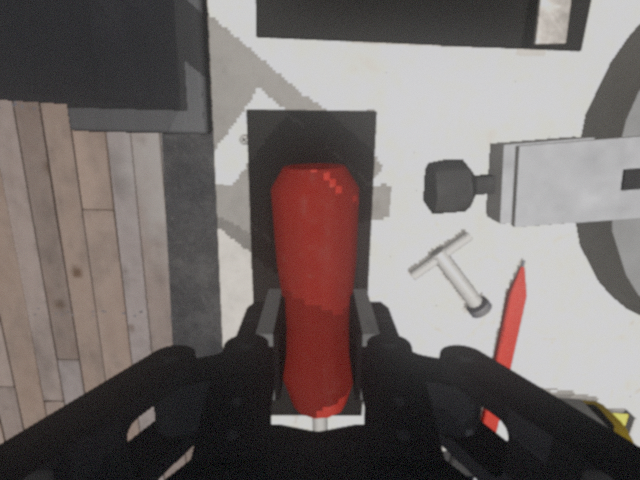

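The red handle is held in the middle between the pads; pencil and saw are untouched. I'll carry it towards the tray and check the vise clearance there.

>>> arm_command([
  [36,4.5,0,0,2],
  [36,4.5,0,0,2],
  [36,4.5,0,0,2],
  [36,4.5,0,0,2],
  [36,4.5,0,0,2],
  [36,4.5,0,0,2],
  [36,4.5,0,0,2],
  [36,4.5,0,0,2],
])

```text
clock: 4.0
eef_pos: [465.3, 156.9, 146.5]
tcp_rot: [-3.137, -0.001, 1.602]
force: [0.2, -0.5, -0.9]
finger_gap: 22.5
grasp_force: 38.9
```

>>> arm_command([
  [10,0,0,0.06,2],
  [10,0,0,0.06,2],
  [10,0,0,0.06,2],
  [10,0,0,0.06,2],
])

```text
clock: 4.4
eef_pos: [463.2, 253.2, 146.7]
tcp_rot: [-3.138, 0.002, 1.539]
force: [0.8, -0.1, -1.4]
finger_gap: 22.7
grasp_force: 38.9
```

```bash
python3 - <<'E'
from h import *
delta(470,250,150,1.502)
a=manip.snapshot('wrist');b=manip.snapshot('side')
cv2.imwrite('pics/w3.png',np.hstack([cv2.resize(a,(400,300)),cv2.resize(b,(400,300))])[:,:,::-1])
cv2.imwrite('pics/w3full.png',a[:,:,::-1]);cv2.imwrite('pics/s3full.png',b[:,:,::-1])
print(manip.camera_info('wrist'))
E
```

```text
t 4.4 pos [463.2 253.2 146.7] rot [-3.138e+00  2.000e-03  1.539e+00] gap 22.7 gf 38.9 F [ 0.8 -0.1 -1.4]
MOVE cm -0.3 0.69 -0.33 turn 0.037
{'fx': 407.65649955011827, 'fy': 407.65649955011827, 'cx': 317.2298736752576, 'cy': 238.62405766324133, 'rvec': array([-2.86307781,  0.04951467,  0.01152069]), 'tvec': array([-454.46335344,  243.70847197,  372.50493742])}
```

View pics/w3.png

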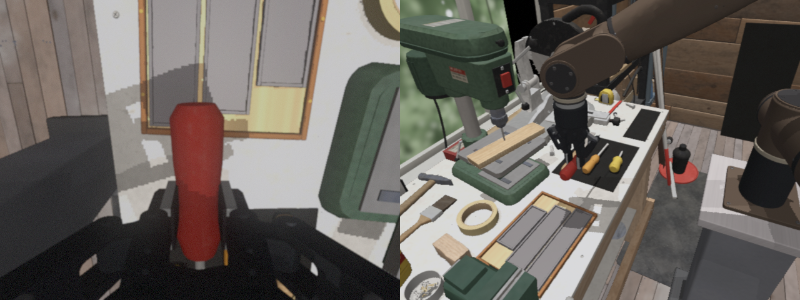

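Wrist view: tray ahead, red handle held straight. Side view: the vise jaws and knob sit close to the tray's left end, so I'll turn the red tool half round, putting the handle at the -y end and keeping the gripper away from the vise.

```bash
python3 - <<'E'
from h import *
delta(438.6,336,200,1.502)
b=cv2.imread('pics/s3full.png'); cv2.imwrite('pics/s3c.png',cv2.resize(b[150:330,200:440],None,fx=3,fy=3,interpolation=cv2.INTER_CUBIC))
E
```

```text
t 4.5 pos [463.9 251.8 147.4] rot [-3.139e+00  1.000e-03  1.536e+00] gap 22.6 gf 38.9 F [ 0.3 -0.  -1.1]
MOVE cm 8.33 -2.82 -5.26 turn 0.034
```

View pics/s3c.png

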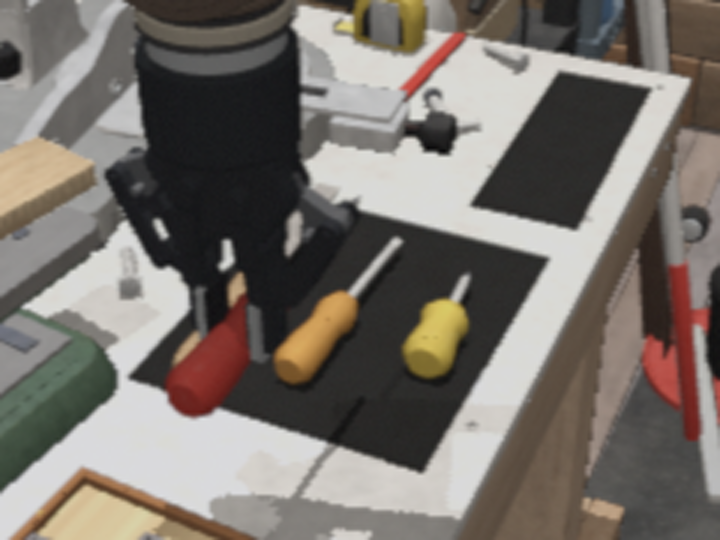

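The crop shows the red tool about level in the pads, and amber and stub undisturbed. I'll move over the long liner and turn there.

>>> arm_command([
  [8.3,-2.8,-5.2,0,2],
  [8.3,-2.8,-5.2,0,2],
  [8.3,-2.8,-5.2,-0.3,2],
  [8.3,-2.8,-5.2,-0.6,2],
  [8.3,-2.8,-5.2,-0.75,2],
  [8.3,-2.8,-5.2,-0.9,2],
  [8.3,-2.8,-5.2,-1.05,2],
  [8.3,-2.8,-5.2,-1.2,2],
])

```text
clock: 5.3
eef_pos: [439.9, 334.9, 200.3]
tcp_rot: [-3.14, -0.0, 2.44]
force: [0.1, 0.7, -0.7]
finger_gap: 22.6
grasp_force: 38.9
```

>>> arm_command([
  [0,0,0,-1.2,2],
  [0,0,0,-1.2,2],
  [0,0,0,-1.2,2],
  [0,0,0,-1.2,2],
  [0,0,0,-1.2,2],
  [0,0,0,-1.2,2],
  [0,0,0,-1.2,2],
  [0,0,0,-1.2,2],
])

```text
clock: 6.1
eef_pos: [439.9, 334.9, 200.3]
tcp_rot: [-3.141, -0.001, -2.643]
force: [-0.4, 0.8, -0.5]
finger_gap: 22.7
grasp_force: 38.9
```

```bash
python3 - <<'E'
from h import *
delta(438.6,336,200,4.643)
E
```

```text
t 6.1 pos [439.9 334.9 200.3] rot [-3.141e+00 -1.000e-03 -2.643e+00] gap 22.7 gf 38.9 F [-0.4  0.8 -0.5]
MOVE cm 0.07 0.16 0.03 turn -1.003
```

>>> arm_command([
  [0,0,0,-1.0,2],
  [0,0,0,-1.0,2],
  [0,0,0,-1.0,2],
  [0,0,0,-1.0,2],
  [0,0,0,-1.0,2],
  [0,0,0,-1.0,2],
  [0,0,0,-1.0,2],
  [0,0,0,-1.0,2],
])

```text
clock: 6.9
eef_pos: [439.9, 335.1, 200.4]
tcp_rot: [3.141, -0.001, -1.649]
force: [-0.5, 0.2, -0.5]
finger_gap: 22.6
grasp_force: 38.9
```

```bash
python3 - <<'E'
from h import *
delta(438.6,336,100,4.643)
a=manip.snapshot('wrist');b=manip.snapshot('side')
cv2.imwrite('pics/w4.png',np.hstack([cv2.resize(a,(400,300)),b[180:480,0:400]])[:,:,::-1])
ci=manip.camera_info('top'); im=manip.snapshot('top')[:,:,::-1].copy(); cv2.imwrite('pics/t4.png',im)
E
```

```text
t 6.9 pos [439.9 335.1 200.4] rot [ 3.141e+00 -1.000e-03 -1.649e+00] gap 22.6 gf 38.9 F [-0.5  0.2 -0.5]
MOVE cm -0.08 0.14 10.04 turn -0.009
```

View pics/w4.png

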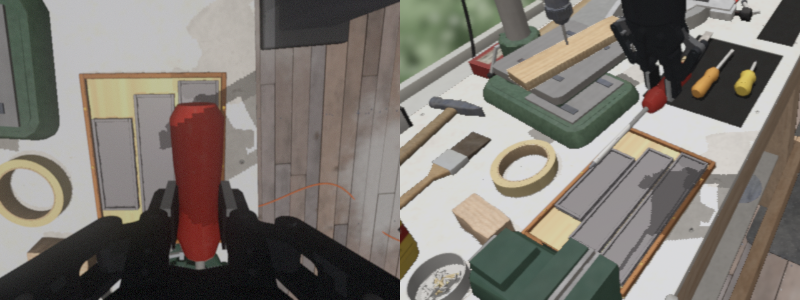

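Wrist and side views: the red tool is turned, with the blade pointing to the vise end, and it is in line with the near (long) liner.

>>> arm_command([
  [-0.1,0.1,5,0,2],
  [-0.1,0.1,10,0,2],
  [-0.1,0.1,14,0,2],
  [-0.1,0.1,15,0,2],
  [-0.1,0.1,15,0,2],
  [-0.1,0.1,15,0,2],
])

```text
clock: 7.65
eef_pos: [440.3, 338.8, 53.2]
tcp_rot: [-3.138, 0.002, -1.647]
force: [0.3, 0.3, -0.3]
finger_gap: 23.1
grasp_force: 38.9
```

```bash
python3 - <<'E'
from h import *
delta(438.6,336,19,4.643)
a=manip.snapshot('wrist');b=manip.snapshot('side')
cv2.imwrite('pics/w5.png',np.hstack([cv2.resize(a,(400,300)),b[180:480,0:400]])[:,:,::-1])
E
```

```text
t 7.7 pos [440.3 338.8  53.2] rot [-3.138e+00  2.000e-03 -1.647e+00] gap 23.1 gf 38.9 F [ 0.3  0.3 -0.3]
MOVE cm 0.29 0.15 3.42 turn -0.007
```

View pics/w5.png

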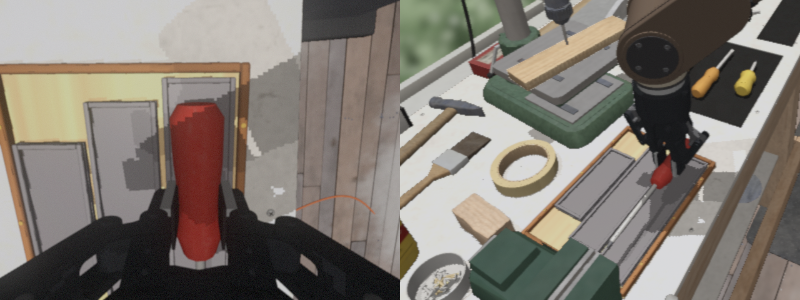

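Both views show the red tool above the long liner and parallel to it. I'll lower it and release.

>>> arm_command([
  [0.3,0.15,2,0,2],
  [0.3,0.15,3,0,2],
  [0.3,0.15,3.4,0,2],
  [0.3,0.15,3.4,0,2],
  [0.3,0.15,3.4,0,2],
])

```text
clock: 8.25
eef_pos: [437.4, 335.5, 17.8]
tcp_rot: [-3.14, 0.001, -1.646]
force: [-0.9, 0.4, -0.7]
finger_gap: 23.0
grasp_force: 38.9
```

>>> arm_command([
  [0,0,0.1,0,2],
  [0,0,0.1,0,2.6],
  [0,0,0.1,0,3.2],
  [0,0,0.1,0,3.8],
  [0,0,0.1,0,3.8],
  [0,0,0.1,0,3.8],
])

```text
clock: 8.85
eef_pos: [436.8, 335.2, 16.1]
tcp_rot: [-3.142, 0.0, -1.646]
force: [1.0, 0.5, -0.0]
finger_gap: 38.3
grasp_force: 0.0
```

>>> arm_command([
  [0,0,-2,0,3.8],
  [0,0,-6,0,3.8],
  [0,0,-10,0,4.5],
  [0,0,-14,0,5],
  [0,0,-14,0,5],
  [0,0,-14,0,5],
])

```text
clock: 9.45
eef_pos: [437.5, 335.5, 157.5]
tcp_rot: [-3.139, 0.002, -1.646]
force: [-0.6, -0.5, 0.5]
finger_gap: 50.1
grasp_force: 0.0
```

```bash
python3 - <<'E'
from h import *
delta(502,80,170,1.55)
a=manip.snapshot('wrist');b=manip.snapshot('side')
cv2.imwrite('pics/w6.png',np.hstack([cv2.resize(a,(400,300)),b[180:480,0:400]])[:,:,::-1])
E
```

```text
t 9.4 pos [437.5 335.5 157.5] rot [-3.139e+00  2.000e-03 -1.646e+00] gap 50.1 gf 0.0 F [-0.6 -0.5  0.5]
MOVE cm 24.99 -8.36 -1.25 turn 3.087
```

View pics/w6.png

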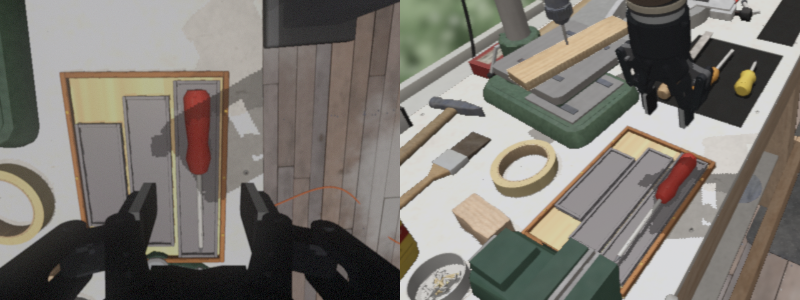

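Both views show the red screwdriver lying inside the long liner. Next is amber: I'll move over it while unwinding the half turn.

>>> arm_command([
  [25,-6.5,-3,1.2,5],
  [25,-6.5,-3,1.2,5],
  [25,-6.5,-3,1.2,5],
  [25,-6.5,-3,1.2,5],
  [25,-6.5,-3,1.2,5],
  [25,-6.5,-3,1.2,5],
  [25,-6.5,-3,1.2,5],
  [25,-6.5,-3,1.2,5],
])

```text
clock: 10.35
eef_pos: [481.7, 80.0, 183.8]
tcp_rot: [3.14, -0.004, -2.855]
force: [0.3, 0.5, -0.4]
finger_gap: 50.3
grasp_force: 0.0
```

>>> arm_command([
  [0,0,0,1.2,5],
  [0,0,0,1.2,5],
  [0,0,0,1.2,5],
  [0,0,0,1.2,5],
  [0,0,0,1.2,5],
  [0,0,0,1.2,5],
  [0,0,0,1.2,5],
  [0,0,0,1.2,5],
])

```text
clock: 11.15
eef_pos: [481.5, 80.9, 183.7]
tcp_rot: [-3.138, -0.003, 2.231]
force: [-0.6, 0.2, 0.5]
finger_gap: 49.9
grasp_force: 0.0
```

>>> arm_command([
  [0,0,0,0.69,5],
  [0,0,0,0.69,5],
  [0,0,0,0.69,5],
  [0,0,0,0.69,5],
  [0,0,0,0.69,5],
  [0,0,0,0.69,5],
])

```text
clock: 11.75
eef_pos: [481.6, 81.0, 183.9]
tcp_rot: [-3.138, -0.0, 1.547]
force: [0.8, 0.1, -0.0]
finger_gap: 49.8
grasp_force: 0.0
```

```bash
cat >> h.py <<'E'
def wlook(name,z,h0,h1):
    ci=manip.camera_info("wrist"); im=manip.snapshot("wrist")[:,:,::-1].copy(); cv2.imwrite(name,im)
    hsv=cv2.cvtColor(im,cv2.COLOR_BGR2HSV).astype(int);H,S,V=hsv[...,0],hsv[...,1],hsv[...,2]
    n,l,s,c=cv2.connectedComponentsWithStats(((S>150)&(V>110)&(H>=h0)&(H<=h1)).astype(np.uint8))
    for i in range(1,n):
        if s[i,4]>800:
            y,x=np.nonzero(l==i); print(s[i],int(np.median(H[l==i])),*axis(ray(ci,np.c_[x,y],z)))
E
python3 - <<'E'
from h import *
delta(502.5,83,100,1.535)
wlook("pics/w7.png",17,8,35)
E
```

```text
t 11.8 pos [481.6  81.  183.9] rot [-3.138 -0.     1.547] gap 49.8 gf 0.0 F [ 0.8  0.1 -0. ]
MOVE cm 0.25 2.08 8.39 turn 0.012
[ 328  157   39  109 3342] 17 [503.7  81.9] [27.3 85.4] -0.042
[ 225  213   49   76 2475] 24 [427.   52.4] [32.6 61.8] 0.096
```

>>> arm_command([
  [0.2,2.15,5,0.015,4.6],
  [0.2,2.15,10,0.015,4.6],
  [0.2,2.15,13,0.015,4.6],
  [0.2,2.15,13,0.015,4.6],
  [0.2,2.15,13,0.015,4.6],
])

```text
clock: 12.3
eef_pos: [503.8, 82.4, 55.6]
tcp_rot: [-3.14, -0.0, 1.533]
force: [0.7, -0.1, 0.3]
finger_gap: 46.1
grasp_force: 0.0
```

```bash
python3 - <<'E'
from h import *
delta(503.3,82,8.5,1.53)
E
```

```text
t 12.3 pos [503.8  82.4  55.6] rot [-3.14  -0.     1.533] gap 46.1 gf 0.0 F [ 0.7 -0.1  0.3]
MOVE cm -0.05 -0.05 4.71 turn 0.003
```

>>> arm_command([
  [0,0,2.5,0,4.6],
  [0,0,4.6,0,4.6],
  [0,0,4.6,0,4.6],
  [0,0,4.6,0,2],
  [0,0,4.6,0,1.8],
  [0,0,4.6,0,1.8],
  [0,0,4.6,0,1.8],
  [0,0,4.6,0,1.8],
], force=40)

```text
clock: 13.1
eef_pos: [506.4, 82.4, 12.6]
tcp_rot: [3.137, -0.0, 1.532]
force: [-1.0, 0.5, 6.8]
finger_gap: 26.5
grasp_force: 40.7
```

>>> arm_command([
  [0,0,-3,0,1.8],
  [0,0,-8,0,1.8],
  [0,0,-13,0,1.8],
  [0,0,-18,0,1.8],
  [0,0,-19,0,1.8],
  [0,0,-19,0,1.8],
])

```text
clock: 13.7
eef_pos: [505.8, 82.4, 203.3]
tcp_rot: [3.135, -0.0, 1.532]
force: [-0.0, 0.2, -1.8]
finger_gap: 26.4
grasp_force: 39.9
```

```bash
python3 - <<'E'
from h import *
delta(440,336,200,1.53)
a=manip.snapshot('wrist');b=manip.snapshot('side')
cv2.imwrite('pics/w8.png',np.hstack([cv2.resize(a,(400,300)),b[120:420,150:550]])[:,:,::-1])
E
```

```text
t 13.7 pos [505.8  82.4 203.3] rot [ 3.135 -0.     1.532] gap 26.4 gf 39.9 F [-0.   0.2 -1.8]
MOVE cm 25.08 -7.56 0.33 turn 0.002
```

View pics/w8.png

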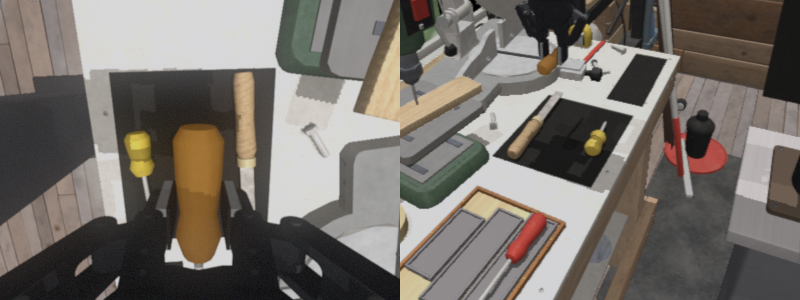

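Amber is lifted, centred in the pads, and the chisel and stub have not moved. I'll carry it to the tray side and turn it.

>>> arm_command([
  [12,-7.5,0,0,1.8],
  [25,-7.5,0,0,1.8],
  [25,-7.5,0,0,1.8],
  [25,-7.5,0,0,1.8],
  [25,-7.5,0,0,1.8],
  [25,-7.5,0,0,1.8],
  [25,-7.5,0,-0.15,1.8],
  [25,-7.5,0,-0.3,1.8],
])

```text
clock: 14.6
eef_pos: [437.4, 334.9, 196.5]
tcp_rot: [-3.136, 0.002, 1.839]
force: [0.2, 0.6, -0.6]
finger_gap: 26.5
grasp_force: 39.9
```

>>> arm_command([
  [0,0,0,-1.2,1.8],
  [0,0,0,-1.2,1.8],
  [0,0,0,-1.2,1.8],
  [0,0,0,-1.2,1.8],
  [0,0,0,-1.2,1.8],
  [0,0,0,-1.2,1.8],
  [0,0,0,-1.2,1.8],
  [0,0,0,-1.2,1.8],
])

```text
clock: 15.4
eef_pos: [437.9, 333.9, 196.7]
tcp_rot: [-3.138, -0.005, 3.037]
force: [0.0, 0.3, -1.2]
finger_gap: 26.6
grasp_force: 39.9
```

>>> arm_command([
  [0,0,0,-1.2,1.8],
  [0,0,0,-1.2,1.8],
  [0,0,0,-1.2,1.8],
  [0,0,0,-1.2,1.8],
  [0,0,0,-1.2,1.8],
  [0,0,0,-1.2,1.8],
  [0,0,0,-1.2,1.8],
  [0,0,0,-1.2,1.8],
])

```text
clock: 16.2
eef_pos: [437.9, 333.9, 196.7]
tcp_rot: [3.138, -0.005, -2.046]
force: [-1.3, 0.0, -1.6]
finger_gap: 26.7
grasp_force: 39.9
```

```bash
python3 - <<'E'
from h import *
delta(495.1,336.2,50,4.643)
E
```

```text
t 16.2 pos [437.9 333.9 196.7] rot [ 3.138 -0.005 -2.046] gap 26.7 gf 39.9 F [-1.3  0.  -1.6]
MOVE cm -2.82 -4.98 14.67 turn -0.406
```

>>> arm_command([
  [-2.8,-5,0,-0.15,1.8],
  [-2.8,-5,0,-0.3,1.8],
  [-2.8,-5,0,-0.406,1.8],
  [-2.8,-5,5,-0.406,1.8],
  [-2.8,-5,10,-0.406,1.8],
  [-2.8,-5,14.6,-0.406,1.8],
  [-2.8,-5,14.6,-0.406,1.8],
  [-2.8,-5,14.6,-0.406,1.8],
])

```text
clock: 17.0
eef_pos: [494.9, 335.8, 51.9]
tcp_rot: [3.137, -0.003, -1.646]
force: [-0.3, 0.1, -1.4]
finger_gap: 26.8
grasp_force: 40.0
```

```bash
python3 - <<'E'
from h import *
delta(495.1,336.2,19,4.643)
E
```

```text
t 17.0 pos [494.9 335.8  51.9] rot [ 3.137e+00 -3.000e-03 -1.646e+00] gap 26.8 gf 40.0 F [-0.3  0.1 -1.4]
MOVE cm -0.04 -0.01 3.29 turn -0.006
```

>>> arm_command([
  [0,0,2,0,1.8],
  [0,0,3.2,0,1.8],
  [0,0,3.2,0,1.8],
  [0,0,3.2,0,1.8],
  [0,0,3.2,0,3],
  [0,0,3.2,0,3.8],
  [0,0,3.2,0,3.8],
  [0,0,3.2,0,3.8],
])

```text
clock: 17.8
eef_pos: [496.7, 337.0, 22.6]
tcp_rot: [-3.141, 0.0, -1.645]
force: [0.4, -0.4, -0.5]
finger_gap: 38.0
grasp_force: 0.0
```

>>> arm_command([
  [0,0,-2,0,3.8],
  [0,0,-6,0,3.8],
  [0,0,-10,0,4.5],
  [0,0,-14,0,5],
  [0,0,-14,0,5],
  [0,0,-14,0,5],
])

```text
clock: 18.4
eef_pos: [497.1, 337.2, 163.7]
tcp_rot: [-3.139, 0.002, -1.645]
force: [-0.9, -0.6, -0.2]
finger_gap: 50.0
grasp_force: 0.0
```

```bash
python3 - <<'E'
from h import *
delta(440,52,180,1.63)
a=manip.snapshot('wrist');b=manip.snapshot('side')
cv2.imwrite('pics/w9.png',np.hstack([cv2.resize(a,(400,300)),b[180:480,0:400]])[:,:,::-1])
E
```

```text
t 18.4 pos [497.1 337.2 163.7] rot [-3.139e+00  2.000e-03 -1.645e+00] gap 50.0 gf 0.0 F [-0.9 -0.6 -0.2]
MOVE cm 28.87 3.57 -1.63 turn 3.008
```

View pics/w9.png

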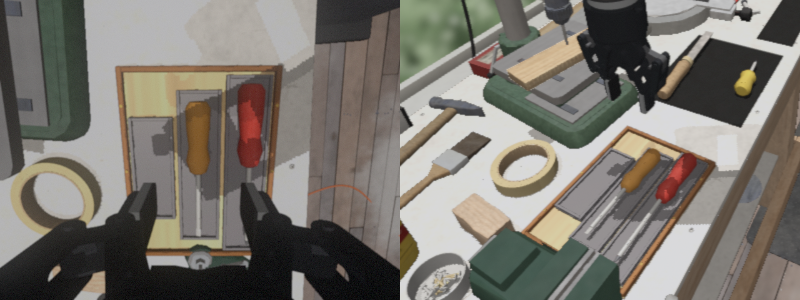

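Amber lies in the medium liner beside red. Next is the stub.

>>> arm_command([
  [28.5,3.5,-2,1.2,5],
  [28.5,3.5,-2,1.2,5],
  [28.5,3.5,-2,1.2,5],
  [28.5,3.5,-2,1.2,5],
  [28.5,3.5,-2,1.2,5],
  [28.5,3.5,-2,1.2,5],
  [28.5,3.5,-2,1.2,5],
  [28.5,3.5,-2,1.2,5],
])

```text
clock: 19.3
eef_pos: [439.0, 54.0, 180.1]
tcp_rot: [3.14, -0.003, -2.855]
force: [-0.9, 0.9, 0.1]
finger_gap: 50.1
grasp_force: 0.0
```

>>> arm_command([
  [0,0,0,1.2,5],
  [0,0,0,1.2,5],
  [0,0,0,1.2,5],
  [0,0,0,1.2,5],
  [0,0,0,1.2,5],
  [0,0,0,1.2,5],
  [0,0,0,1.2,5],
  [0,0,0,1.2,5],
])

```text
clock: 20.1
eef_pos: [439.0, 55.4, 179.8]
tcp_rot: [-3.138, -0.003, 2.232]
force: [0.0, 0.7, 0.3]
finger_gap: 49.6
grasp_force: 0.0
```

>>> arm_command([
  [0,0,0,0.61,5],
  [0,0,0,0.61,5],
  [0,0,0,0.61,5],
  [0,0,0,0.61,5],
  [0,0,0,0.61,5],
  [0,0,0,0.61,5],
])

```text
clock: 20.7
eef_pos: [439.4, 55.3, 180.6]
tcp_rot: [-3.139, -0.0, 1.631]
force: [-0.8, 0.3, 0.1]
finger_gap: 49.8
grasp_force: 0.0
```

```bash
python3 - <<'E'
from h import *
delta(426.7,54,60,1.63)
wlook("pics/w10.png",19.5,8,35)
E
```

```text
t 20.7 pos [439.4  55.3 180.6] rot [-3.139 -0.     1.631] gap 49.8 gf 0.0 F [-0.8  0.3  0.1]
MOVE cm -0.06 -1.28 12.06 turn 0.001
[ 281  178   43   78 2725] 23 [427.8  53.7] [31.1 60.3] 0.075
```

>>> arm_command([
  [-0.1,-1.2,5,0,5],
  [-0.1,-1.2,10,0,5],
  [-0.1,-1.2,12,0,5],
  [-0.1,-1.2,12,0,5],
  [-0.1,-1.2,12,0,5],
])

```text
clock: 21.25
eef_pos: [428.6, 53.6, 62.3]
tcp_rot: [-3.141, -0.0, 1.629]
force: [0.6, -0.2, 0.7]
finger_gap: 49.7
grasp_force: 0.0
```

```bash
python3 - <<'E'
from h import *
delta(427.3,53.5,9.5,1.63)
E
```

```text
t 21.2 pos [428.6  53.6  62.3] rot [-3.141 -0.     1.629] gap 49.7 gf 0.0 F [ 0.6 -0.2  0.7]
MOVE cm 0.0 -0.13 5.28 turn -0.001
```

>>> arm_command([
  [0,-0.1,2.5,0,5],
  [0,-0.1,5.2,0,5],
  [0,-0.1,5.2,0,5],
  [0,-0.1,5.2,0,5],
  [0,-0.1,5.2,0,2],
  [0,-0.1,5.2,0,2],
  [0,-0.1,5.2,0,2],
  [0,-0.1,5.2,0,2],
], force=40)

```text
clock: 22.05
eef_pos: [429.3, 53.4, 12.2]
tcp_rot: [3.138, 0.001, 1.628]
force: [-1.0, 0.8, 6.5]
finger_gap: 27.4
grasp_force: 37.5
```

>>> arm_command([
  [0,0,0,0,2],
  [0,0,-3,0,2],
  [0,0,-8,0,2],
  [0,0,-13,0,2],
  [0,0,-18,0,2],
  [0,0,-19,0,2],
  [0,0,-19,0,2],
])

```text
clock: 22.75
eef_pos: [428.9, 53.4, 203.2]
tcp_rot: [3.135, 0.001, 1.628]
force: [0.1, -0.2, -1.4]
finger_gap: 27.6
grasp_force: 38.4
```

```bash
python3 - <<'E'
from h import *
delta(460,340,200,1.63)
a=manip.snapshot('wrist');b=manip.snapshot('side')
cv2.imwrite('pics/w11.png',np.hstack([cv2.resize(a,(400,300)),b[120:420,150:550]])[:,:,::-1])
E
```

```text
t 22.8 pos [428.9  53.4 203.2] rot [3.135e+00 1.000e-03 1.628e+00] gap 27.6 gf 38.4 F [ 0.1 -0.2 -1.4]
MOVE cm 28.43 4.74 0.32 turn -0.002
```

View pics/w11.png

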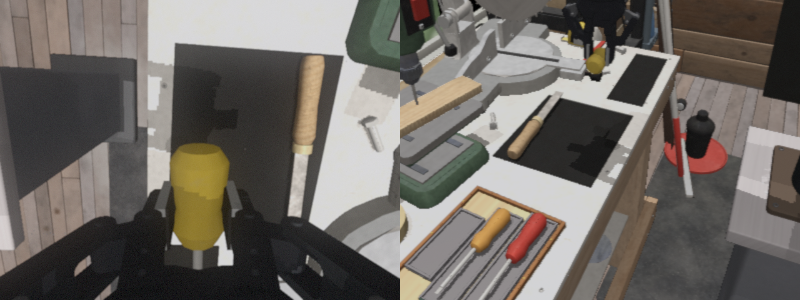

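The stub is held at its waist, only the chisel is left on the mat, and red and amber lie in their liners. I'll carry the stub over and turn it.

>>> arm_command([
  [28.4,4.7,0,-0.1,2],
  [28.4,4.7,0,-0.25,2],
  [28.4,4.7,0,-0.4,2],
  [28.4,4.7,0,-0.55,2],
  [28.4,4.7,0,-0.7,2],
  [28.4,4.7,0,-0.85,2],
  [28.4,4.7,0,-1,2],
  [28.4,4.7,0,-1.1,2],
])

```text
clock: 23.65
eef_pos: [456.1, 340.3, 195.7]
tcp_rot: [-3.136, -0.005, 2.735]
force: [-0.9, -0.0, 0.2]
finger_gap: 27.7
grasp_force: 38.4
```

>>> arm_command([
  [0,0,0,-1.2,2],
  [0,0,0,-1.2,2],
  [0,0,0,-1.2,2],
  [0,0,0,-1.2,2],
  [0,0,0,-1.2,2],
  [0,0,0,-1.2,2],
  [0,0,0,-1.2,2],
  [0,0,0,-1.2,2],
])

```text
clock: 24.45
eef_pos: [456.4, 338.9, 196.0]
tcp_rot: [3.139, -0.006, -2.349]
force: [-0.1, -0.8, -1.5]
finger_gap: 27.7
grasp_force: 38.4
```

```bash
python3 - <<'E'
from h import *
delta(553.6,350,70,4.643)
E
```

```text
t 24.4 pos [456.4 338.9 196. ] rot [ 3.139 -0.006 -2.349] gap 27.7 gf 38.4 F [-0.1 -0.8 -1.5]
MOVE cm -7.62 -6.14 12.6 turn -0.709
```

Turn first, then lower a little before moving out to the short liner.

>>> arm_command([
  [0,0,2,-0.15,2],
  [0,0,4,-0.3,2],
  [0,0,6,-0.45,2],
  [0,0,8,-0.6,2],
  [0,0,8,-0.709,2],
  [-4,-3.2,9,-0.709,2],
  [-7.6,-6.1,10,-0.709,2],
  [-7.6,-6.1,10,-0.709,2],
])

```text
clock: 25.25
eef_pos: [556.4, 348.5, 92.4]
tcp_rot: [3.134, -0.005, -1.649]
force: [-1.3, -1.4, -1.0]
finger_gap: 27.1
grasp_force: 38.4
```

```bash
python3 - <<'E'
from h import *
delta(553.6,350,45,4.643)
a=manip.snapshot('wrist');b=manip.snapshot('side')
cv2.imwrite('pics/w12.png',np.hstack([cv2.resize(a,(400,300)),cv2.resize(b,(400,300))])[:,:,::-1])
E
```

```text
t 25.2 pos [556.4 348.5  92.4] rot [ 3.134 -0.005 -1.649] gap 27.1 gf 38.4 F [-1.3 -1.4 -1. ]
MOVE cm -0.13 0.29 4.74 turn -0.009
```

View pics/w12.png

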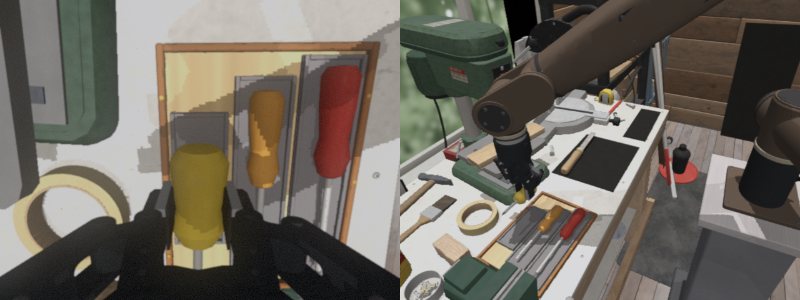

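The views show the stub above the short liner and parallel to it, clear of the drill and vise. I'll lower it.

>>> arm_command([
  [-0.1,0.2,3,0,2],
  [-0.1,0.2,4.5,0,2],
  [-0.1,0.2,4.5,0,2],
  [-0.1,0.2,4.5,0,2],
  [-0.1,0.2,4.5,0,2],
])

```text
clock: 25.85
eef_pos: [553.5, 352.0, 56.6]
tcp_rot: [-3.14, 0.001, -1.646]
force: [-0.5, 0.6, -0.5]
finger_gap: 27.5
grasp_force: 38.4
```

```bash
python3 - <<'E'
from h import *
delta(553.6,350,19,4.643)
E
```

```text
t 25.9 pos [553.5 352.   56.6] rot [-3.140e+00  1.000e-03 -1.646e+00] gap 27.5 gf 38.4 F [-0.5  0.6 -0.5]
MOVE cm 0.2 -0.02 3.76 turn -0.006
```

>>> arm_command([
  [0.2,0,2,0,2],
  [0.2,0,3,0,2],
  [0.2,0,3.4,0,2],
  [0.2,0,3.4,0,2],
  [0.2,0,3.4,0,2],
])

```text
clock: 26.35
eef_pos: [553.3, 349.8, 21.7]
tcp_rot: [-3.141, 0.0, -1.646]
force: [0.0, 0.3, -0.5]
finger_gap: 27.6
grasp_force: 38.4
```

>>> arm_command([
  [0,0,0.3,0,2],
  [0,0,0.3,0,2],
  [0,0,0.3,0,3],
  [0,0,0.3,0,4.2],
  [0,0,0.3,0,4.2],
  [0,0,0.3,0,4.2],
])

```text
clock: 26.95
eef_pos: [553.0, 349.7, 18.3]
tcp_rot: [-3.141, 0.0, -1.646]
force: [0.6, -0.5, 1.1]
finger_gap: 41.7
grasp_force: 0.0
```

>>> arm_command([
  [0,0,-2,0,4.2],
  [0,0,-6,0,4.2],
  [0,0,-10,0,4.5],
  [0,0,-14,0,5],
  [0,0,-14,0,5],
  [0,0,-14,0,5],
])

```text
clock: 27.55
eef_pos: [553.6, 350.0, 159.9]
tcp_rot: [-3.139, 0.002, -1.646]
force: [-0.2, -0.0, -0.7]
finger_gap: 49.7
grasp_force: 0.0
```

>>> arm_command([
  [5,5,-2,0,5],
  [10,10,-4,0,5],
  [15,12,-4,0,5],
  [20,12,-4,0,5],
  [25,12,-4,0,5],
  [30,12,-4,0,5],
  [30,12,-4,0,5],
  [30,12,-4,0,5],
])

```text
clock: 28.35
eef_pos: [399.9, 149.9, 192.4]
tcp_rot: [-3.128, -0.05, -1.703]
force: [0.1, 0.4, 0.2]
finger_gap: 50.0
grasp_force: 0.0
```

```bash
python3 - <<'E'
from h import *
delta(553.6,350,19,4.643)
t=manip.snapshot('top')[:,:,::-1].copy();b=manip.snapshot('side')[:,:,::-1];ci=manip.camera_info('top')
cv2.imwrite('pics/end.png',np.hstack([cv2.resize(t[195:300,90:370],None,fx=400/280,fy=300/105,interpolation=cv2.INTER_CUBIC),b[180:480,0:400]]))
hsv=cv2.cvtColor(t,cv2.COLOR_BGR2HSV).astype(int);H,S,V=hsv[...,0],hsv[...,1],hsv[...,2]
L={"stub":((555.3,374.9),21,28,24.5,25),"amber":((498.1,379.1),12,19,22,43),"red":((441.8,383.3),0,8,22.5,54.5)}
M=np.zeros(H.shape,bool);M[214:290,112:208]=1
u=np.array([.069,.998])
for n,(c,a,bb,z,h) in L.items():
    m=M&(S>150)&(V>90)&(((H>=a)&(H<=bb))|((n=="red")&(H>172)))
    y,x=np.nonzero(big(m)); r=axis(ray(ci,np.c_[x,y],z)); o=r[0]+h*u-np.array(c); print(n,*r,"along",round(o@u,1),"across",round(o@np.array([u[1],-u[0]]),1))
E
```

```text
t 28.4 pos [399.9 149.9 192.4] rot [-3.128 -0.05  -1.703] gap 50.0 gf 0.0 F [0.1 0.4 0.2]
MOVE cm -21.86 -12.6 17.34 turn -0.062
stub [543.  366.9] [0. 0.] -1.571 along 16.2 across -11.7
amber [496.8 337.5] [22.7 79.4] -0.028 along 1.4 across 1.6
red [437.6 326.9] [22.6 92.5] -0.028 along -2.0 across -0.3
```

View pics/end.png

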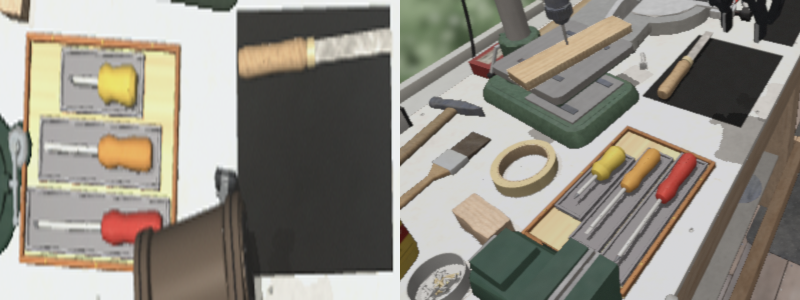

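All three tools lie in their liners, blades towards the vise. The stub's colour mask failed, so I'll re-measure it from the saved view and take one new picture.

```bash
python3 - <<'E'
from h import *
t=manip.snapshot('top')[:,:,::-1].copy();ci=manip.camera_info('top')
hsv=cv2.cvtColor(t,cv2.COLOR_BGR2HSV).astype(int);H,S,V=hsv[...,0],hsv[...,1],hsv[...,2]
M=np.zeros(H.shape,bool);M[210:235,135:190]=1
m=big(M&(S>140)&(H>18)&(H<32)); y,x=np.nonzero(m); print(x.min(),x.max(),y.min(),y.max())
r=axis(ray(ci,np.c_[x,y],24.5));u=np.array([.069,.998]);o=r[0]+25*u-np.array([555.3,374.9]);print(*r,o@u,o@[u[1],-u[0]])
m=np.zeros(H.shape,bool);m[202:224,258:362]=1;y,x=np.nonzero(big(m&(V>70)));print("chisel",*axis(ray(ci,np.c_[x,y],14)))
E
```

```text
159 184 218 231
[550.5 347.6] [27.7 56.4] -0.09 -2.557474999999961 -2.906699999999934
chisel [570.5  33.6] [ 27.2 238.7] 0.054
```

All three are within tolerance and the chisel has not moved, so I'm handing in.

```bash
python3 -c "
from cell import manip
print(manip.hand_in())"
```

```text
the job is handed in; nothing more can be done
None
```

All three screwdrivers lie in their matching liners, each measured within about 4 mm of its liner's middle. The chisel measured unmoved, the arm stayed clear of the pencil, and I handed the job in at about 28 s; no verdict was returned.

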